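# Raise the splash board of the rinse tub and start the pump

### The arm

A 6-joint arm with a two-finger parallel gripper is mounted at the origin on the work surface. World frame = base frame: x ahead of the robot, y to its left, z up, the work surface at z = 0. Lengths are in mm, angles in rad, forces in N, time in s.
With the tool pointing down it reaches from about 375 to 825 mm from the base axis. Payload 5.5 kg.
Tool frame: the origin (TCP) lies at the very end of the fingers, on their centre line; the grasp point (between the pads) lies 19 mm behind it; x points along the fingers, y is the direction in which the jaws open and shut, and the axes are right-handed (so a half turn about x gives the same grasp; the last joint's range is limited). The gripper opens to 85 mm and grips with 20 to 120 N. Pads are 22 mm wide; open, the fingers measure 114 mm over their backs; the gripper's body (76 mm by 85 mm) begins 54 mm behind the grasp point. The pads swing forward as they close: fully open they stand 13 mm farther back than shut.
Start: joints at [1.254, 0.314, -0.047, 1.21, 0, 1.571], TCP at [186.913, 570.139, 231.299] pointing down, gripper open.
Joint ranges: [-2.67, 2.67], [-0.69, 1.73], [-1.03, 1.25], [-2.08, 2.16], [-1.42, 1.45], [-3.14, 3.14]. Speed limits (rad/s): [2.39, 2.39, 3.01, 3.14, 3.14, 3.14].

### API

Orientations are given as a unit quaternion [x, y, z, w].
In Python, from station import r gives the robot as it stands. The module is installed in compiled form; this text tells all that it offers.
- The arm moves only by the shell command python3 -m inch 'ROWS' [OPENING] [FORCE]. ROWS is JSON, one flat list of numbers, 6 for each row, row after row: the shift along the tool's x, y, z in cm, then the turn, a rotation vector about the tool's x, y, z in rad. A call has 1 to 8 rows; each row shifts and turns the commanded pose from where the row before left it, along the tool's axes as they then stand; what a row does not reach is not made up. A row lasts 1/12 s, in which the tool goes at most 41.7 mm and 7.16 degrees, less where a joint would pass 70% of its speed; a pose out of reach is approached as far as the arm can. A call is refused whole if a number of a shift passes 4.17 or a number of a turn 0.125, either way. A call with a gripper value outside its range is refused whole. OPENING is the opening, from 0 (shut) to 1 (fully open), set as the call begins (- or left out, the last holds). The fingers move at their own pace and stop on an object; FORCE is the grip in N (left out, the last holds). Time passes only in rows, so rows that do not move let the fingers close. It gives the time, the measured TCP pose, the force and the opening at its end, in the units of the state.
- r.get_state(): the state, without advancing time (a new reading comes with each control period).
- r.camera(name): name is "scene" or "side" or "wrist"; returns the picture (480x640x3 uint8, red, green, blue); there is no depth.
- r.calibration(name): a dict with "fx", "fy", "cx", "cy" (pixels), "k1" (the pictures are not rectified: a ray, as slopes to the right and down, at radius r is drawn at 1 + k1 r^2 times it, then the intrinsics apply), "R" (3x3) and "t" (3): a world point X has camera coordinates R X + t. Camera axes: x right, y down, z forward; pixel columns grow to the right and rows downward; lengths in mm; the calibration is good to about 2 mm. A picture is of the moment at which its call begins: read the wrist's pose just before it. calibration takes no time and is no camera call; for the wrist camera it gives the pose at the moment of the call.
- r.finish_job(): hands the job in, once; it reports no verdict.
The state is a dict: "t": time; "qpos": joint angles; "qvel": joint speeds; "effort": joint torques, N m; "tcp_pos": TCP position; "ee_rot": TCP orientation; "ft_force": force on the tool from outside, world axes, zero at the start; "moment": the same for the moment, N m; "finger_gap": finger opening in mm.
Only numpy, scipy, OpenCV 4.12 (cv2) and the standard library are available. Lean on these libraries where they do the work, as an engineer would, in place of code of your own. Each camera call takes 0.05 s, during which the arm holds its last target.

### The job

Get the rinse tub ready to use: push the leaning splash board up by its yellow underside, past its balance point, so that it stays standing on its own; then press the green pump button fully down and let go. Ease the board up rather than flinging it, do not pinch it between the fingers, do not press the pump before the board is up, and leave the chainring, cup, bottle and wrench where they are.

Things in the scene. Friction and masses are not known exactly. Their poses are not given: they have to be found in the camera images.
- tub: Black open rinse tub fixed to the bench, 240 (x) x 260 (y) x 110 mm high, walls and floor 8 mm; origin at the centre of its underside, z up. The splash board is hinged along its -y side and leans outwards, away from the tub. A grey hose stands at its +y side, up to 230 mm high.
- board (a joint): Angle of the splash board, rad. 0 = start, leaning outwards, free edge 45 degrees above hinge level; grows as it rises; 0.785 = vertical; 1.01 = upper stop, leaning back over the tub. Damped and counterweighted: let go below the balance point (0.35 to 0.60, it varies) it falls back to 0, beyond it it falls on to the upper stop. Raising it slowly takes under 3 N at the free edge.
- board_hinge (a point): Middle of the hinge line of the splash board, 125 mm above the bench, 142 mm to the -y side of the tub's centre; it stays put as the board moves. The hinge line runs along the tub's x axis.
- board_edge (a point): Middle of the free edge of the splash board on its yellow underside; moves with it. The board is a flat panel 200 mm wide (along the hinge), 14 mm thick, free edge 170 mm from the hinge line; at rest this edge is about 240 mm above the bench with open space outside and below it; at most 295 mm while rising. Two red 52 mm counterweight discs sit at its ends, below the hinge.
- under_face: The yellow lower layer (7 mm) of the splash board, the face to push: outward and downward looking at rest. Origin on the hinge line; its own -y axis points along the board to the free edge, z is normal to the board, towards the blue face.
- top_face: The blue upper layer (7 mm) of the splash board, looking up and towards the tub. Same frame as under_face. Touching it and the yellow face with the fingers at the same time counts as a pinch.
- pump (a joint): Travel of the green pump push button in m: 0 = up, 0.006 = fully down; a spring returns it; about 5 N for full travel.
- pump_top (a point): Centre of the top of the green pump button, a disc 36 mm across in a black housing on top of a grey control box (80 x 70 x 50 mm) fixed to the bench; pressed straight down.
- chainring: Steel bicycle chainring, 124 mm across, 6 mm thick, lying in the tub; origin at the centre of its underside. To be left alone.
- degreaser: Blue bottle with white cap, 60 mm across, 170 mm high, standing on the bench; origin at the centre of its foot. To be left alone.
- cup: Orange open cup, 64 mm across, 60 mm high, standing on the bench below the splash board; origin at the centre of its foot. To be left alone.
- wrench: Wrench 160 mm long lying on the bench; origin about its middle, on its underside, x along it. To be left alone.
Things that resemble listed ones, but are neither listed nor needed, are in the scene too. There is more than one size of the part that bears pump; the job needs the middle-sized.

How it is judged (in metres and radians):
On the way, in this order (a step that is already met when the one before it is completed fails the run):
1. the board is being raised by the fingers on its yellow underside (value of joint board between 0.2 and 0.6 rad and contact force between the fingers and under_face above 0.2 N), for 0.05 s.
2. the board stands at its upper stop, let go by the fingers (value of joint board above 0.9 rad and contact force between the fingers and under_face below 0.1 N), for 0.2 s.
3. the pump button is pressed down (value of joint pump above 0.0045 m and value of joint board above 0.9 rad), for 0.05 s.
At the end, for the whole second after the job is handed in: The board rests by itself at its upper stop (joint above 0.9 rad, still), the pump button has been pressed (at least 4.5 mm) after that and is up again, chainring, cup, bottle and wrench are within 30 mm of where they stood, cup and bottle upright (value of joint board above 0.9 rad and velocity of joint board below 0.1 rad/s and value of joint pump below 0.002 m and distance of each of degreaser, cup, wrench, chainring from where it was at the start of the episode below 0.03 m and angle between each of degreaser, cup's own z axis and vertical below 0.2 rad); the robot touches nothing.
It fails at once if the board is pinched (fingers on both faces at once) (contact force between the fingers and under_face above 0.3 N and contact force between the fingers and top_face above 0.3 N).
It fails at once if the board is flung up (faster than 3 rad/s) (velocity of joint board above 3 rad/s).
It fails at once if the pump is pressed before the board is up (value of joint pump above 0.003 m and value of joint board below 0.85 rad).
It fails at once if the chainring, cup, bottle or wrench is lifted or pushed away (30 mm) (distance of any of degreaser, cup, wrench, chainring from where it was at the start of the episode above 0.03 m).
It also fails if it takes over 48 s, if anything falls off the work surface, if the arm or the gripper's body presses on something with over 40 N, if the wrist force passes 120 N, or if a joint passes its speed limit or range.

## Working session

There is one attempt and no reset: what is moved stays moved. The work goes in short steps, Python scripts to look and compute and a shell command to move; the robot and the scene stay as the last step left them, time stands still between calls to the robot, and variables do not carry over. Pictures are saved under pics/ and viewed, and the job is handed in when it is done.

```bash
ls; mkdir -p pics; cat > h.py <<'E'
import numpy as np, cv2
from station import r
def cal(n):
    c=r.calibration(n); return c,np.array(c["R"]),np.array(c["t"])
def ray(n,u,v,c=None):
    c=c or r.calibration(n); R=np.array(c["R"]);t=np.array(c["t"])
    x=(u-c["cx"])/c["fx"];y=(v-c["cy"])/c["fy"]
    a,b=x,y
    for _ in range(30):
        s=1+c["k1"]*(a*a+b*b); a,b=x/s,y/s
    d=R.T@np.array([a,b,1.]); return -R.T@t,d/np.linalg.norm(d)
def onz(n,u,v,z,c=None):
    o,d=ray(n,u,v,c); return o+d*(z-o[2])/d[2]
def proj(n,X,c=None):
    c=c or r.calibration(n); p=np.array(c["R"])@np.array(X,float)+np.array(c["t"])
    a,b=p[0]/p[2],p[1]/p[2]; s=1+c["k1"]*(a*a+b*b)
    return c["fx"]*a*s+c["cx"],c["fy"]*b*s+c["cy"]
def tri(l):
    A=np.zeros((3,3));B=np.zeros(3)
    for n,u,v in l:
        o,d=ray(n,u,v);P=np.eye(3)-np.outer(d,d);A+=P;B+=P@o
    X=np.linalg.solve(A,B); return X,[np.round(np.subtract(proj(n,X),(u,v)),1) for n,u,v in l]
def snap(n,f):
    im=r.camera(n); cv2.imwrite('pics/'+f,cv2.cvtColor(im,cv2.COLOR_RGB2BGR)); return im
E
python3 - <<'E'
from h import *
print(r.get_state())
for n in("scene","side","wrist"):
    c=r.calibration(n);print(n,c["fx"],c["k1"],-np.array(c["R"]).T@c["t"],np.array(c["R"])[2])
    snap(n,n+'0.png')
E
```

```text
pics
{'t': 0.0, 'qpos': array([ 1.25399353e+00,  3.14222161e-01, -4.80911997e-02,  1.21017803e+00,
       -4.49377321e-06,  1.57077112e+00]), 'qvel': array([-0.00063875, -0.00099741, -0.00083284,  0.00165081,  0.00027439,
       -0.00050688]), 'effort': array([-3.38441867e-03, -5.39592826e+01,  3.39747190e+01,  1.93616340e-02,
       -2.54866336e-04,  4.01496308e-06]), 'tcp_pos': array([186.74006468, 569.59415646, 230.43155265]), 'ee_rot': array([ 0.11093801,  0.69834843, -0.1121221 ,  0.69816249]), 'ft_force': array([-0.47701005, -0.27265619,  0.07317861]), 'moment': array([0.00934477, 0.023957  , 0.00896993]), 'finger_gap': 85.30175361335624}
scene 507.1235691778819 -0.12349735051235154 [ 969.72082056   28.50656567 1002.37002047] [-0.46908951 -0.15689489 -0.86910242]
side 549.7759893246892 -0.11835180572347181 [ 247.51171822 -849.6455639   974.34419766] [ 0.22774666  0.65765128 -0.7180712 ]
wrist 424.7873730628929 -0.0012284166860251412 [123.40121072 590.29883462 372.48841534] [ 0.24687883 -0.08220707 -0.96555313]
```

View pics/scene0.png

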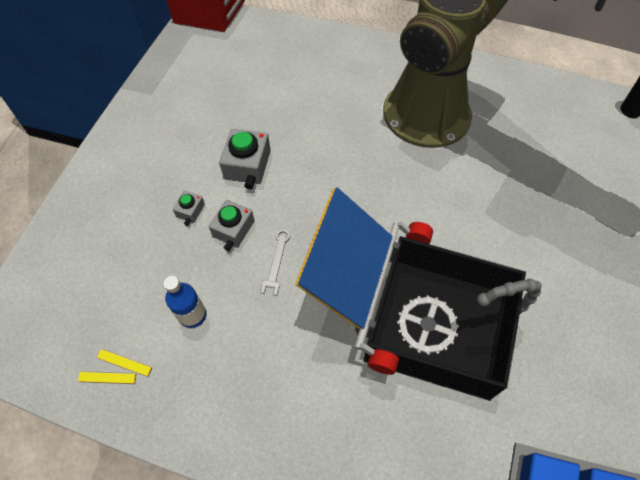

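View pics/side0.png

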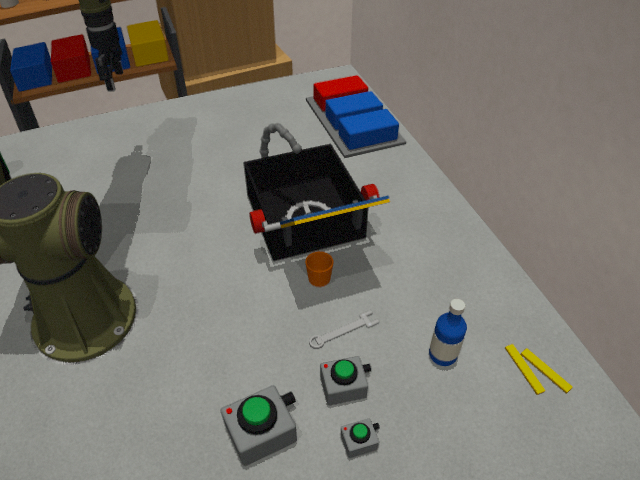

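View pics/wrist0.png

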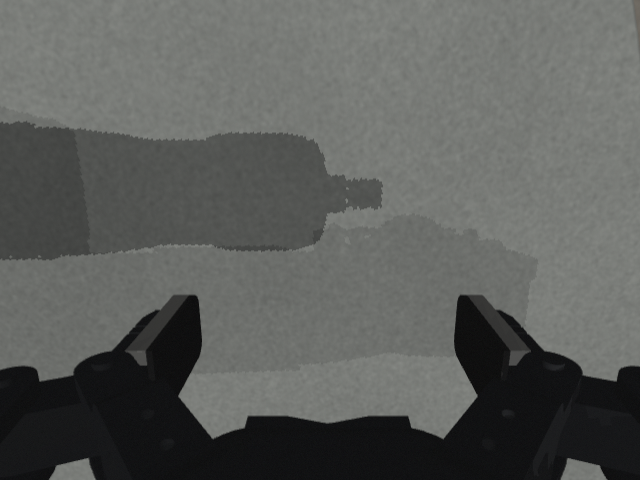

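Three button boxes could be taken for the pump. In the scene image they are the large one at (243,143), the middle at (229,214) and the small at (186,201). In the side image the same three are at (257,412), (344,370) and (359,432). The middle one fits the description, so I'll check the sizes and make close crops.

```bash
python3 - <<'E'
import cv2
a=cv2.imread('pics/scene0.png');b=cv2.imread('pics/side0.png')
def crop(im,x0,y0,w,h,s,f): cv2.imwrite('pics/'+f,cv2.resize(im[y0:y0+h,x0:x0+w],None,fx=s,fy=s,interpolation=cv2.INTER_CUBIC))
crop(a,150,110,160,150,5,'c1.png');crop(b,200,300,200,150,4,'c2.png')
crop(a,280,180,200,150,4,'c3.png');crop(b,230,140,180,150,4,'c4.png')
E
```

```text
(no output)
```

View pics/c1.png

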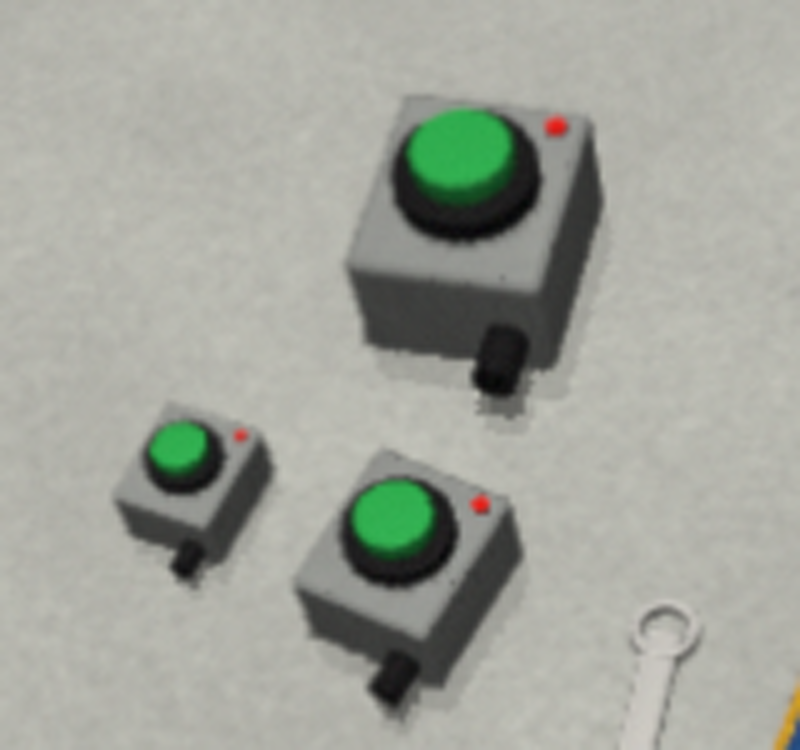

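View pics/c2.png

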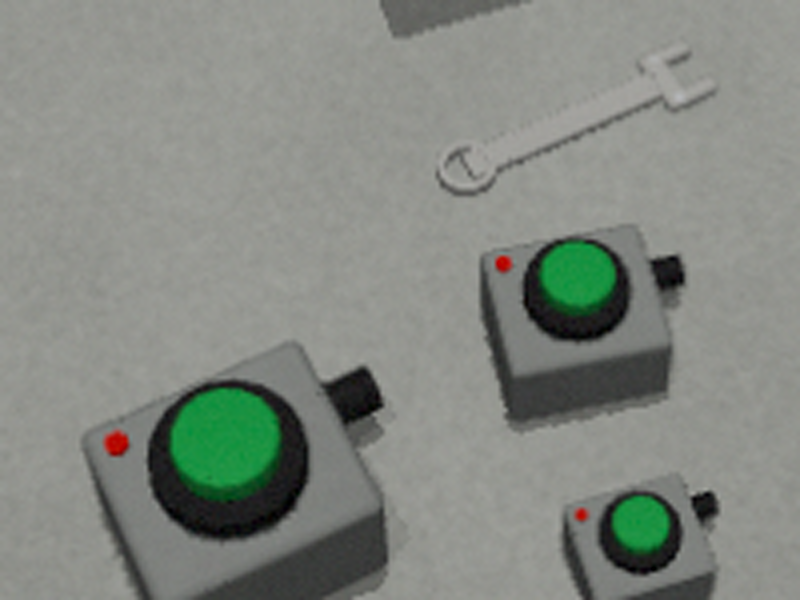

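View pics/c3.png

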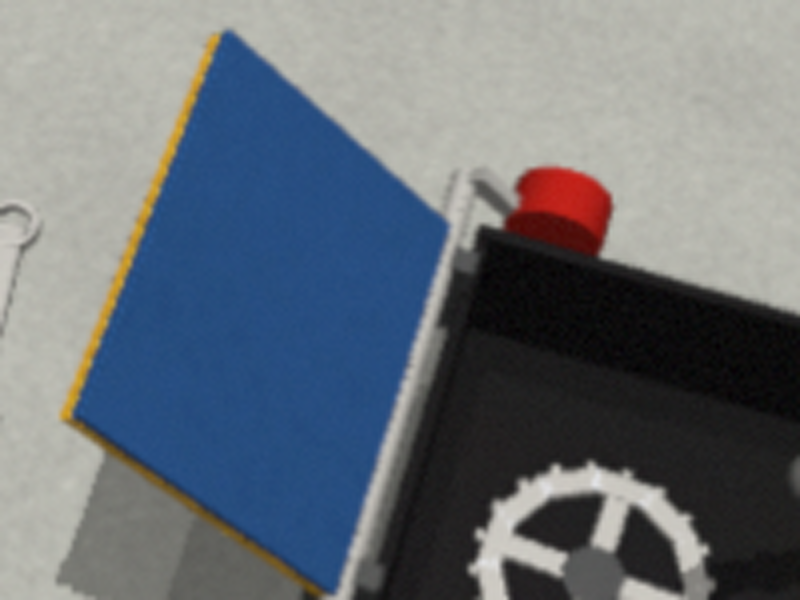

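View pics/c4.png

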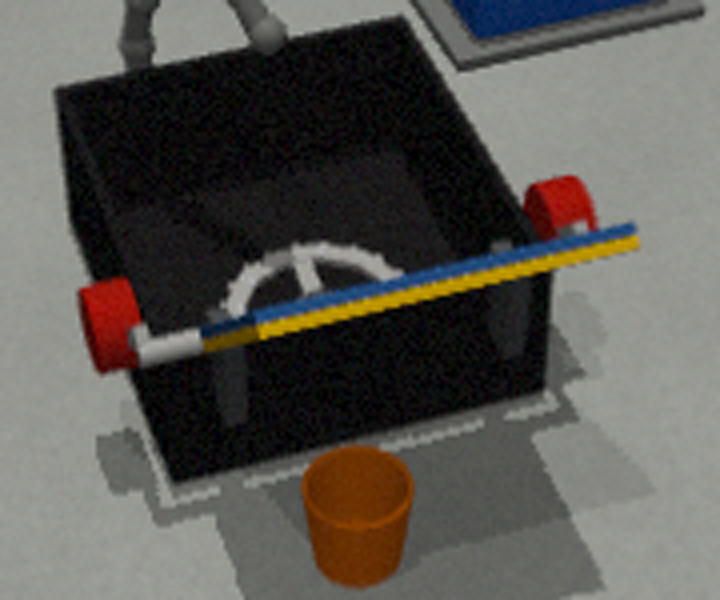

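```bash
python3 - <<'E'
from h import *
P=lambda s,l: print(s,*[np.round(x,1) if i==0 else x for i,x in enumerate(tri(l))])
P('pumpmid',[('scene',228.6,213.2),('side',344.5,369)])
P('pumplarge',[('scene',150+460/5,110+150/5),('side',200+226/4,300+437/4)])
P('pumpsmall',[('scene',150+178/5,110+447/5),('side',200+641/4,300+523/4)])
P('edge lowx',[('scene',333.5,189.3),('side',295.5,224.5)])
P('edge highx',[('scene',296.5,283.8),('side',389.5,201.5)])
# middle box top corners z=50
for u,v in [(385,450),(515,505),(425,640),(297,583)]: print('box',np.round(onz('scene',150+u/5,110+v/5,50),1))
print('tub rim', [np.round(onz('scene',u,v,110),1) for u,v in [(398,237),(525,272),(503,391)]])
print('tub rim side', [np.round(onz('side',230+u/4,140+v/4,110),1) for u,v in [(58,90),(402,17),(545,235)]])
print('cup', np.round(onz('side',230+358/4,140+480/4,60),1), 'cupbase',np.round(onz('side',230+358/4,140+570/4,0),1))
print('bottle',tri([('scene',172,283),('side',457,306)]))
print('wrench',[np.round(onz('side',200+u/4,300+v/4,4),1) for u,v in [(467,168),(700,72)]])
E
```

```text
pumpmid [ 480.3 -353.1   66.7] [array([-0.4,  0.3]), array([-0.6, -0.2])]
pumplarge [ 299.5 -390.4   93.5] [array([-0.3,  0.2]), array([-0.4, -0.2])]
pumpsmall [ 464.3 -470.4   47.2] [array([-0.3,  0.2]), array([-0.4, -0.1])]
edge lowx [ 467.2 -119.2  238.7] [array([-0.6,  0.5]), array([-0.7, -0.3])]
edge highx [ 664.8 -123.   239.6] [array([-0.8,  0.6]), array([-0.8, -0.3])]
box [ 439.2 -376.5   50. ]
box [ 449.3 -309.1   50. ]
box [ 524.9 -321.4   50. ]
box [ 515.1 -386.6   50. ]
tub rim [array([454. ,  14.8, 110. ]), array([457. , 274.2, 110. ]), array([701.1, 265.2, 110. ])]
tub rim side [array([457. , 269.9, 110. ]), array([691.7, 265.5, 110. ]), array([692.1,  31.8, 110. ])]
cup [535.7 -70.9  60. ] cupbase [530.2 -85.5   0. ]
bottle (array([ 700.89096793, -355.9717726 ,  164.1059963 ]), [array([-0.6,  0.3]), array([-0.7, -0.2])])
wrench [array([ 467.1, -239. ,    4. ]), array([ 607.2, -224.8,    4. ])]
```

The middle box measures about 76 x 67 mm at z = 50, with its button top at z ≈ 67, so it matches the 80 x 70 x 50 description. The large box's button top is at z = 93 and the small one's at z = 47. The board's free edge is at about (566, -121, 239), against an expected height of 240. Next I need the tool axes for the reach.

```bash
cat >> h.py <<'E'
from scipy.spatial.transform import Rotation as Ro
def plan(tgt,axes=None):
    """axes: columns tool x,y,z in world (None keep). prints shift in cm in present tool frame, rotvec tool frame"""
    s=r.get_state();R=Ro.from_quat(s["ee_rot"]);d=(np.array(tgt)-s["tcp_pos"])
    print('t',round(s['t'],2),'tcp',np.round(s["tcp_pos"],1),'F',np.round(s['ft_force'],1),'gap',round(s['finger_gap'],1),'q',np.round(s['qpos'],2))
    print('tool axes cols\n',np.round(R.as_matrix(),3))
    print('shift cm (now)',np.round(R.inv().apply(d)/10,2))
    if axes is not None:
        G=Ro.from_matrix(np.array(axes,float).T); print('rotvec tool',np.round((R.inv()*G).as_rotvec(),3)); print('shift cm (goal axes)',np.round(G.inv().apply(d)/10,2))
E
python3 - <<'E'
from h import *
plan((566,-175,400),[[0,0,-1],[1,0,0],[0,-1,0]])
plan((566,-175,400),[[0,0,-1],[-1,0,0],[0,1,0]])
E
```

```text
t 0.15 tcp [186.8 569.7 230.6] F [-0.1 -0.6 -0.7] gap 85.3 q [ 1.25  0.31 -0.05  1.21 -0.    1.57]
tool axes cols
 [[-0.     0.312  0.95 ]
 [-0.001  0.95  -0.312]
 [-1.    -0.001  0.   ]]
shift cm (now) [-16.86 -58.97  59.23]
rotvec tool [1.254e+00 1.000e-03 1.000e-03]
shift cm (goal axes) [-16.94  37.92  74.47]
t 0.15 tcp [186.8 569.7 230.6] F [-0.1 -0.6 -0.7] gap 85.3 q [ 1.25  0.31 -0.05  1.21 -0.    1.57]
tool axes cols
 [[-0.     0.312  0.95 ]
 [-0.001  0.95  -0.312]
 [-1.    -0.001  0.   ]]
shift cm (now) [-16.86 -58.97  59.23]
rotvec tool [-1.888e+00 -1.000e-03  1.000e-03]
shift cm (goal axes) [-16.94 -37.92 -74.47]
```

```bash
python3 -m inch '[-2.1,0,0,0.125,0,0, -2.1,0,0,0.125,0,0, -2.1,0,0,0.125,0,0, -2.1,0,0,0.125,0,0, -2.1,0,0,0.125,0,0, -2.1,0,0,0.125,0,0, -2.1,0,0,0.125,0,0, -2.1,0,0,0.125,0,0]' 0 30
python3 -m inch '[0,0,0,0.125,0,0, 0,0,0,0.125,0,0, 0,0,0,0,0,0]'
python3 -c "
from h import *
plan((566,-175,400),[[0,0,-1],[1,0,0],[0,-1,0]])"
```

```text
t: 0.82
tcp_pos: [186.8, 569.9, 400.0]
ee_rot: [0.434, 0.558, -0.435, 0.558]
ft_force: [-0.1, 0.5, 0.0]
finger_gap: -0.3
t: 1.07
tcp_pos: [186.9, 570.2, 399.4]
ee_rot: [0.5, 0.5, -0.5, 0.5]
ft_force: [-0.5, -0.5, -0.1]
finger_gap: 0.2
t 1.07 tcp [186.9 570.2 399.4] F [-0.5 -0.5 -0.1] gap 0.2 q [ 1.25  0.31  0.33  1.59 -0.    2.82]
tool axes cols
 [[ 0.     1.     0.001]
 [ 0.     0.001 -1.   ]
 [-1.     0.    -0.   ]]
shift cm (now) [-7.000e-02  3.784e+01  7.456e+01]
rotvec tool [ 0.001 -0.    -0.   ]
shift cm (goal axes) [-6.000e-02  3.791e+01  7.452e+01]
```

```bash
python3 -m inch '[0,1.58,3.1,0,0,0, 0,1.58,3.1,0,0,0, 0,1.58,3.1,0,0,0, 0,1.58,3.1,0,0,0, 0,1.58,3.1,0,0,0, 0,1.58,3.1,0,0,0, 0,1.58,3.1,0,0,0, 0,1.58,3.1,0,0,0]'
python3 -m inch '[0,1.58,3.1,0,0,0, 0,1.58,3.1,0,0,0, 0,1.58,3.1,0,0,0, 0,1.58,3.1,0,0,0, 0,1.58,3.1,0,0,0, 0,1.58,3.1,0,0,0, 0,1.58,3.1,0,0,0, 0,1.58,3.1,0,0,0]'
python3 -m inch '[0,1.58,3.1,0,0,0, 0,1.58,3.1,0,0,0, 0,1.58,3.1,0,0,0, 0,1.58,3.1,0,0,0, 0,1.58,3.1,0,0,0, 0,1.58,3.1,0,0,0, 0,1.58,3.1,0,0,0, 0,1.58,3.1,0,0,0]'
python3 -m inch '[0,0,0,0,0,0]'
python3 -c "
from h import *
plan((566,-175,210),[[0,0,-1],[1,0,0],[0,-1,0]])
snap('side','side1.png');snap('scene','scene1.png')"
```

```text
t: 1.73
tcp_pos: [314.5, 320.9, 398.9]
ee_rot: [0.498, 0.502, -0.498, 0.502]
ft_force: [0.7, 0.0, 0.3]
finger_gap: 0.2
t: 2.4
tcp_pos: [441.8, 73.4, 399.0]
ee_rot: [0.498, 0.502, -0.498, 0.502]
ft_force: [0.5, 0.3, 0.0]
finger_gap: 0.1
t: 3.07
tcp_pos: [569.3, -174.0, 398.7]
ee_rot: [0.498, 0.502, -0.498, 0.502]
ft_force: [0.4, 0.7, 0.2]
finger_gap: -0.2
t: 3.15
tcp_pos: [570.6, -177.3, 396.5]
ee_rot: [0.498, 0.501, -0.5, 0.501]
ft_force: [-2.4, 1.1, -1.2]
finger_gap: 0.1
t 3.15 tcp [ 570.6 -177.3  396.5] F [-2.4  1.1 -1.2] gap 0.1 q [-0.3   0.31  0.32  1.58 -0.    1.27]
tool axes cols
 [[-0.003  1.     0.003]
 [-0.001  0.003 -1.   ]
 [-1.    -0.003  0.001]]
shift cm (now) [18.66 -0.41 -0.25]
rotvec tool [0.003 0.001 0.003]
shift cm (goal axes) [18.65 -0.46 -0.23]
```

View pics/side1.png

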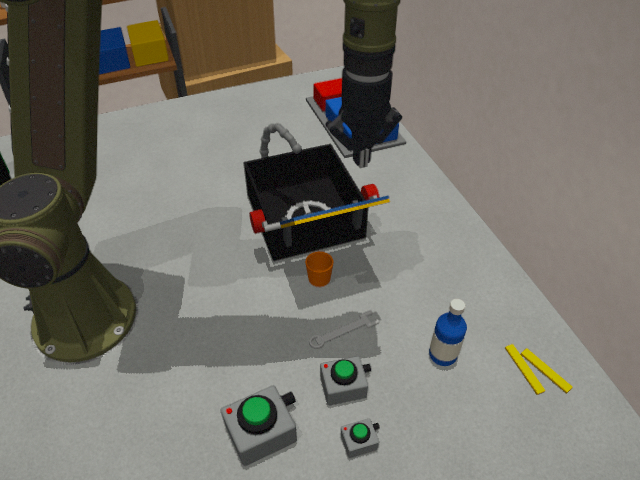

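The gripper tip is at (363,160) in the side image, high above the bench, and every object is where it started. I'll lower it outside the board's free edge.

```bash
python3 -m inch '[2.4,-0.06,0,0,0,0, 2.4,-0.06,0,0,0,0, 2.4,-0.06,0,0,0,0, 2.4,-0.06,0,0,0,0, 2.4,-0.06,0,0,0,0, 2.4,-0.06,0,0,0,0, 2.4,-0.06,0,0,0,0, 1.6,0,0,0,0,0]'
python3 -m inch '[0,0,0,0,0,0]'
python3 -c "
from h import *
plan((566,-150,210),[[0,0,-1],[1,0,0],[0,-1,0]])
snap('side','side2.png');snap('scene','scene2.png')"
```

```text
t: 3.92
tcp_pos: [563.1, -170.5, 213.3]
ee_rot: [0.498, 0.503, -0.498, 0.501]
ft_force: [-0.2, -0.1, -0.1]
finger_gap: -0.3
t: 4.0
tcp_pos: [561.9, -170.2, 211.8]
ee_rot: [0.497, 0.504, -0.499, 0.5]
ft_force: [-0.4, -0.1, -0.2]
finger_gap: -0.1
t 4.0 tcp [ 561.9 -170.2  211.8] F [-0.4 -0.1 -0.2] gap -0.1 q [-0.29  0.3  -0.11  1.17  0.    1.27]
tool axes cols
 [[-0.006  1.     0.007]
 [ 0.002  0.007 -1.   ]
 [-1.    -0.006 -0.002]]
shift cm (now) [ 0.19  0.42 -2.01]
rotvec tool [ 0.007 -0.002  0.006]
shift cm (goal axes) [ 0.18  0.41 -2.02]
```

View pics/side2.png

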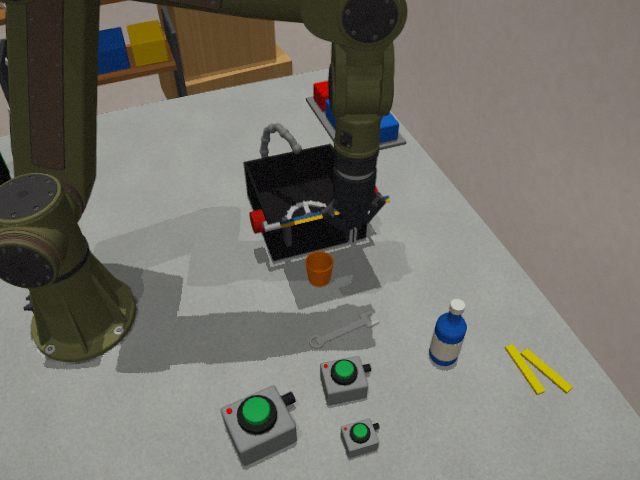

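View pics/scene2.png

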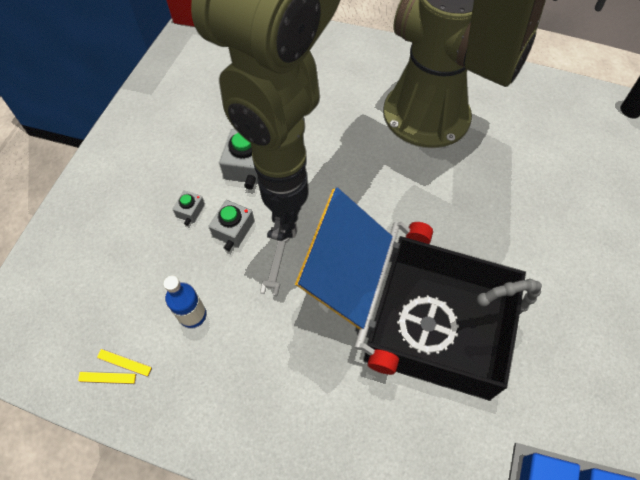

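```bash
python3 -m inch '[0,0,-0.4,0,0,0, 0,0,-0.4,0,0,0, 0,0,-0.4,0,0,0, 0,0,-0.4,0,0,0, 0,0,-0.4,0,0,0, 0,0,-0.4,0,0,0, 0,0,-0.4,0,0,0, 0,0,-0.4,0,0,0]'
python3 -m inch '[0,0,-0.3,0,0,0, 0,0,-0.3,0,0,0, 0,0,-0.3,0,0,0]'
python3 -m inch '[-0.2,0,-0.4,0,0,0, -0.2,0,-0.4,0,0,0, -0.2,0,-0.4,0,0,0]'
python3 -c "
from h import *
plan((566,-40,255),[[0,0,-1],[1,0,0],[0,-1,0]])
snap('side','side3.png');snap('scene','scene3.png')"
```

```text
t: 4.77
tcp_pos: [564.7, -139.9, 215.3]
ee_rot: [0.499, 0.501, -0.499, 0.501]
ft_force: [0.3, -0.9, 0.4]
finger_gap: 0.1
t: 5.02
tcp_pos: [565.0, -133.2, 216.1]
ee_rot: [0.498, 0.499, -0.5, 0.502]
ft_force: [-0.4, -8.5, 6.7]
finger_gap: 0.4
t: 5.27
tcp_pos: [565.4, -120.8, 222.4]
ee_rot: [0.499, 0.499, -0.5, 0.502]
ft_force: [-0.3, -4.2, 3.6]
finger_gap: 0.1
t 5.27 tcp [ 565.4 -120.8  222.4] F [-0.3 -4.2  3.6] gap 0.1 q [-0.21  0.27 -0.12  1.17 -0.    1.36]
tool axes cols
 [[ 0.002  1.     0.003]
 [-0.003  0.003 -1.   ]
 [-1.     0.002  0.003]]
shift cm (now) [-3.28  0.08 -8.07]
rotvec tool [ 0.003  0.003 -0.002]
shift cm (goal axes) [-3.26  0.06 -8.08]
```

View pics/side3.png

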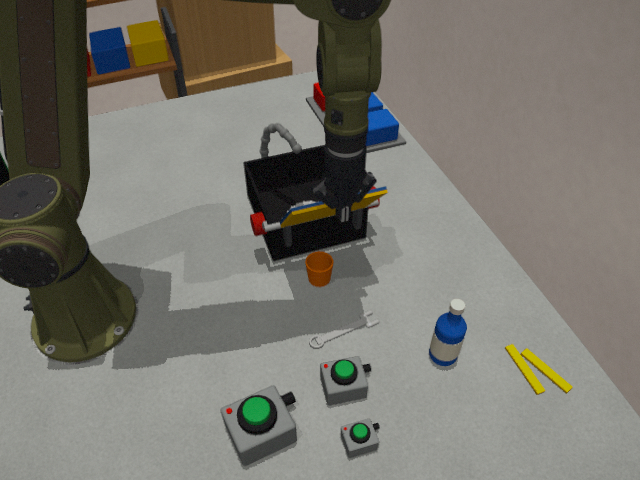

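View pics/scene3.png

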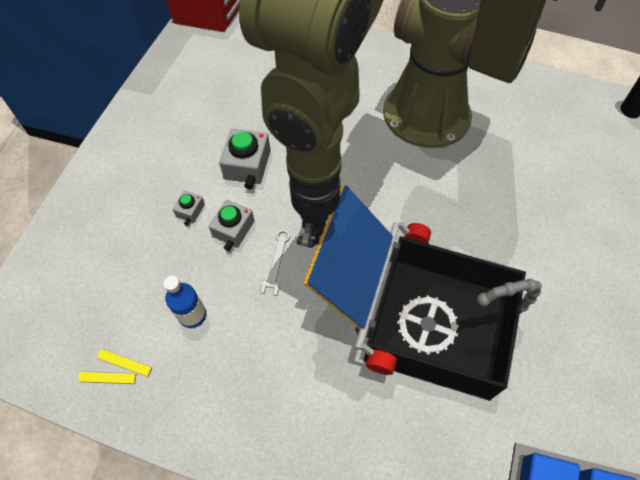

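Contact was made at y ≈ -133, and the board is rising: the yellow edge now runs from (306,282) to (343,192) in the scene image. I'll keep pushing slowly.

```bash
python3 -m inch '[-0.22,0,-0.4,0,0,0, -0.22,0,-0.4,0,0,0, -0.22,0,-0.4,0,0,0, -0.22,0,-0.4,0,0,0, -0.22,0,-0.4,0,0,0, -0.22,0,-0.4,0,0,0, -0.22,0,-0.4,0,0,0, -0.22,0,-0.4,0,0,0]'
python3 -m inch '[-0.15,0,-0.4,0,0,0, -0.15,0,-0.4,0,0,0, -0.15,0,-0.4,0,0,0, -0.15,0,-0.4,0,0,0, -0.15,0,-0.4,0,0,0, -0.15,0,-0.4,0,0,0]'
python3 -c "
from h import *
plan((566,-35,260))
snap('scene','scene4.png');snap('side','side4.png')"
```

```text
t: 6.03
tcp_pos: [564.4, -86.6, 238.9]
ee_rot: [0.499, 0.501, -0.499, 0.501]
ft_force: [0.4, -0.1, 0.7]
finger_gap: 0.2
t: 6.53
tcp_pos: [564.6, -62.9, 248.2]
ee_rot: [0.499, 0.501, -0.499, 0.501]
ft_force: [0.7, -0.7, 1.1]
finger_gap: -0.1
t 6.53 tcp [564.6 -62.9 248.2] F [ 0.7 -0.7  1.1] gap -0.1 q [-0.11  0.25 -0.1   1.23  0.    1.46]
tool axes cols
 [[ 0.     1.     0.004]
 [ 0.     0.004 -1.   ]
 [-1.     0.    -0.   ]]
shift cm (now) [-1.18  0.15 -2.79]
```

View pics/scene4.png

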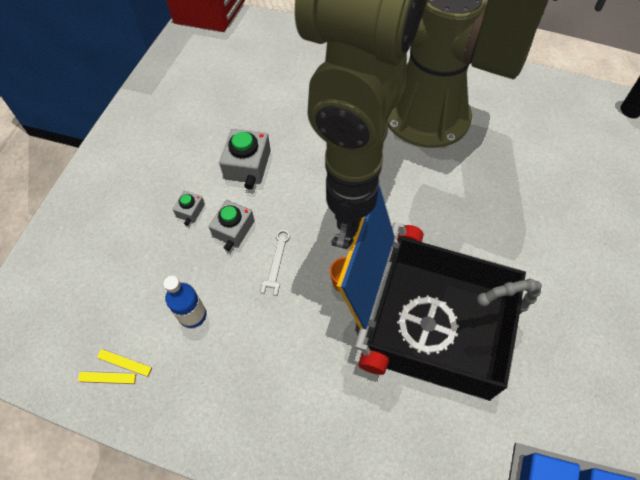

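View pics/side4.png

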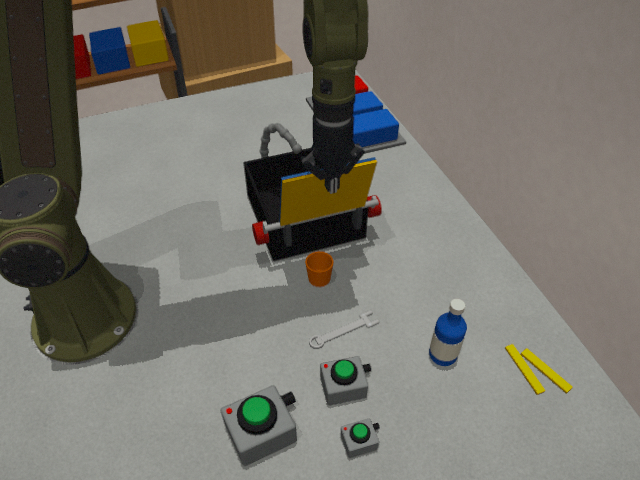

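```bash
python3 -m inch '[-0.12,0,-0.4,0,0,0, -0.12,0,-0.4,0,0,0, -0.12,0,-0.4,0,0,0, -0.12,0,-0.4,0,0,0, -0.12,0,-0.4,0,0,0, -0.12,0,-0.4,0,0,0, -0.12,0,-0.4,0,0,0]'
python3 -m inch '[0,0,0,0,0,0, 0,0,0,0,0,0, 0,0,0,0,0,0, 0,0,0,0,0,0]'
python3 -c "
from h import *
plan((566,-35,260))
snap('scene','scene5.png');snap('side','side5.png')"
```

```text
t: 7.22
tcp_pos: [564.1, -34.8, 256.1]
ee_rot: [0.499, 0.501, -0.499, 0.501]
ft_force: [0.4, -0.4, 0.1]
finger_gap: 0.3
t: 7.55
tcp_pos: [564.3, -35.5, 256.2]
ee_rot: [0.499, 0.501, -0.499, 0.501]
ft_force: [0.5, 0.4, -0.9]
finger_gap: 0.2
t 7.55 tcp [564.3 -35.5 256.2] F [ 0.5  0.4 -0.9] gap 0.2 q [-0.06  0.24 -0.09  1.24 -0.    1.5 ]
tool axes cols
 [[-0.     1.     0.004]
 [-0.     0.004 -1.   ]
 [-1.    -0.     0.   ]]
shift cm (now) [-0.38  0.17 -0.05]
```

View pics/scene5.png

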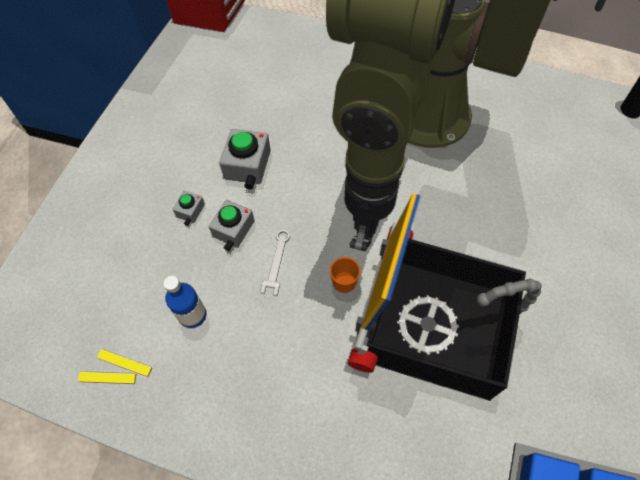

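View pics/side5.png

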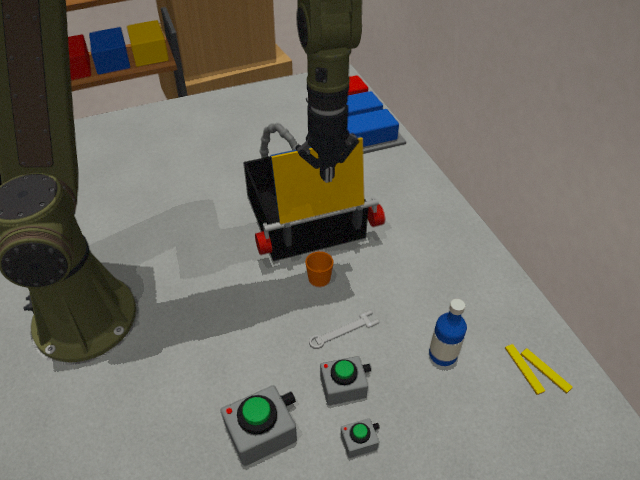

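The board has left the fingers and is tipping past vertical, with its yellow face clear of the fingers at (362,240) in the scene image. I'll back away and measure the board.

```bash
python3 -m inch '[0,0,2,0,0,0, 0,0,3,0,0,0, 0,0,3,0,0,0, 0,0,3,0,0,0, 0,0,3,0,0,0, 0,0,3,0,0,0, 0,0,3,0,0,0, 0,0,0,0,0,0]'
python3 -c "
from h import *
plan((480.3,-353.1,120),[[0,0,-1],[1,0,0],[0,-1,0]])
snap('scene','scene6.png');snap('side','side6.png')"
```

```text
t: 8.32
tcp_pos: [564.7, -240.4, 255.9]
ee_rot: [-0.5, -0.499, 0.501, -0.5]
ft_force: [0.3, 0.4, -0.1]
finger_gap: 0.4
t 8.32 tcp [ 564.7 -240.4  255.9] F [ 0.3  0.4 -0.1] gap 0.4 q [-0.4   0.33  0.03  1.27 -0.    1.17]
tool axes cols
 [[-0.     1.    -0.001]
 [-0.002 -0.001 -1.   ]
 [-1.    -0.     0.002]]
shift cm (now) [13.62 -8.43 11.24]
rotvec tool [-0.001  0.002  0.   ]
shift cm (goal axes) [13.59 -8.44 11.27]
```

View pics/scene6.png

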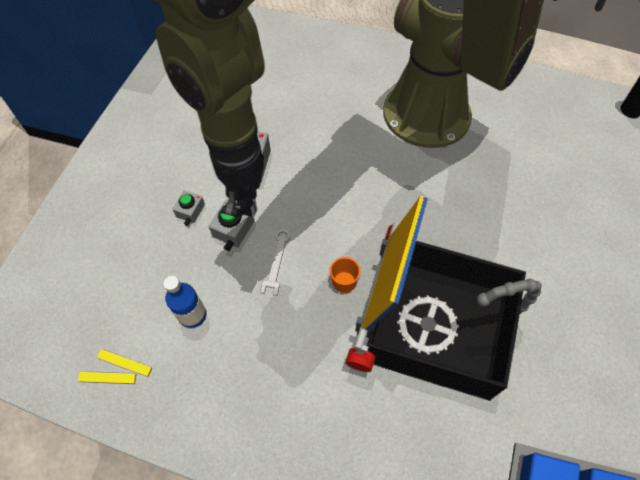

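View pics/side6.png

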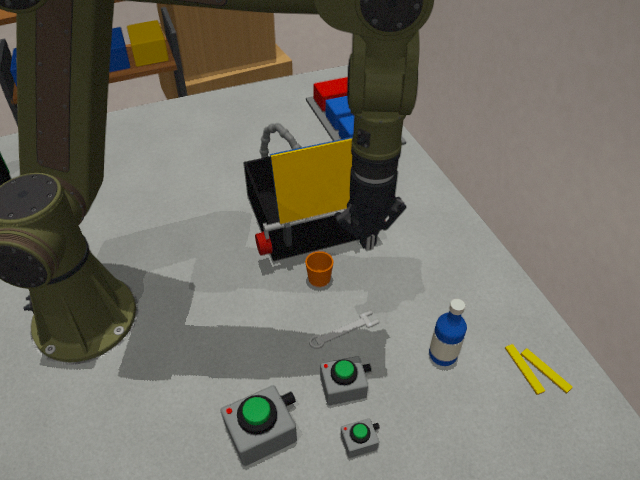

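```bash
python3 -m inch '[1.7,-1.05,1.4,0,0,0, 1.7,-1.05,1.4,0,0,0, 1.7,-1.05,1.4,0,0,0, 1.7,-1.05,1.4,0,0,0, 1.7,-1.05,1.4,0,0,0, 1.7,-1.05,1.4,0,0,0, 1.7,-1.05,1.4,0,0,0, 1.7,-1.05,1.4,0,0,0]'
python3 -m inch '[0,0,0,0,0,0, 0,0,0,0,0,0, 0,0,0,0,0,0]'
python3 - <<'E'
from h import *
plan((480.3,-353.1,67),[[0,0,-1],[1,0,0],[0,-1,0]])
for n in('scene','side','wrist'): im=snap(n,n+'7.png')
for p in (0.785,0.9,1.01):
    th=np.pi/4+p; d=np.array([0,-np.cos(th),np.sin(th)]); nn=np.array([0,np.sin(th),np.cos(th)])
    # offset calibrated so that at rest edge = (-121,239)
    th0=np.pi/4
    for x in(467.,665.):
        for s in(0,-7,7):
            X=np.array([x,0,125])+170*d+s*nn
            print(p,x,s,np.round(X),np.round(proj('scene',X),1),np.round(proj('side',X),1))
for n,x,y,w,h in(('scene',340,180,120,160),('side',230,120,180,150)):
    a=cv2.imread(f'pics/{n}7.png'); cv2.imwrite(f'pics/{n}7c.png',cv2.resize(a[y:y+h,x:x+w],None,fx=3.5,fy=3.5,interpolation=cv2.INTER_CUBIC))
E
```

```text
t: 9.08
tcp_pos: [481.5, -346.8, 119.7]
ee_rot: [0.499, 0.501, -0.498, 0.501]
ft_force: [-0.5, 0.4, -0.5]
finger_gap: 0.1
t: 9.33
tcp_pos: [482.5, -346.8, 121.1]
ee_rot: [0.499, 0.501, -0.498, 0.501]
ft_force: [-0.4, 0.2, -0.3]
finger_gap: -0.2
t 9.33 tcp [ 482.5 -346.8  121.1] F [-0.4  0.2 -0.3] gap -0.2 q [-0.62  0.37 -0.23  0.97  0.    0.94]
tool axes cols
 [[ 0.001  1.     0.005]
 [ 0.     0.005 -1.   ]
 [-1.     0.001 -0.   ]]
shift cm (now) [ 5.41 -0.23  0.63]
rotvec tool [ 0.005 -0.    -0.001]
shift cm (goal axes) [ 5.41 -0.22  0.63]
0.785 467.0 0 [467.  -0. 295.] [400.5 188. ] [274.9 165.2]
0.785 467.0 -7 [467.  -7. 295.] [396.5 187. ] [275.9 167.2]
0.785 467.0 7 [467.   7. 295.] [404.5 189. ] [273.9 163.2]
0.785 665.0 0 [665.  -0. 295.] [370.6 291.7] [365.7 144.6]
0.785 665.0 -7 [665.  -7. 295.] [366.2 290.4] [367.1 146.5]
0.785 665.0 7 [665.   7. 295.] [375.1 292.9] [364.3 142.8]
0.9 467.0 0 [467.  19. 294.] [411.6 191.2] [272.1 160.1]
0.9 467.0 -7 [467.  12. 295.] [407.7 189.9] [273.1 161.7]
0.9 467.0 7 [467.  26. 293.] [415.6 192.5] [271.1 158.4]
0.9 665.0 0 [665.  19. 294.] [383.1 295.5] [361.9 140. ]
0.9 665.0 -7 [665.  12. 295.] [378.7 294. ] [363.3 141.5]
0.9 665.0 7 [665.  26. 293.] [387.5 296.9] [360.6 138.5]
1.01 467.0 0 [467.  38. 291.] [422.  194.9] [269.6 156.2]
1.01 467.0 -7 [467.  31. 292.] [418.2 193.4] [270.5 157.5]
1.01 467.0 7 [467.  45. 289.] [425.8 196.4] [268.7 154.9]
1.01 665.0 0 [665.  38. 291.] [394.8 299.6] [358.4 136.5]
1.01 665.0 -7 [665.  31. 292.] [390.5 297.9] [359.7 137.6]
1.01 665.0 7 [665.  45. 289.] [399.  301.2] [357.1 135.3]
```

View pics/scene7c.png

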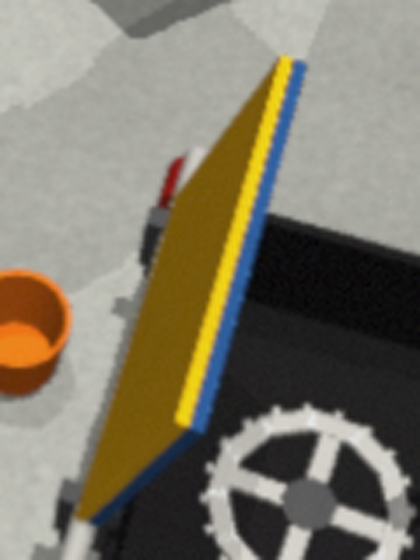

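View pics/side7.png

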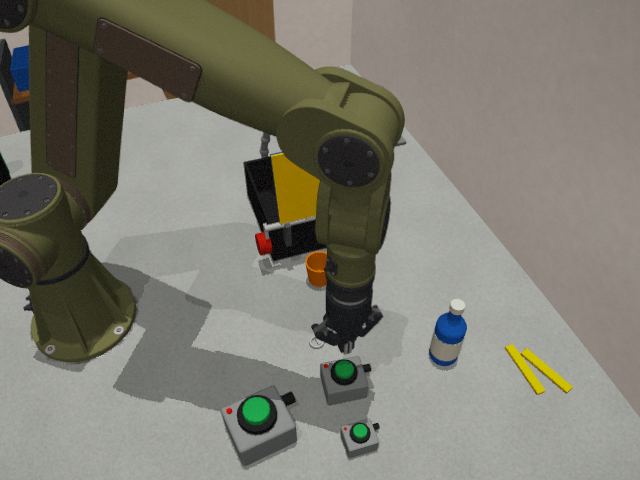

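View pics/wrist7.png

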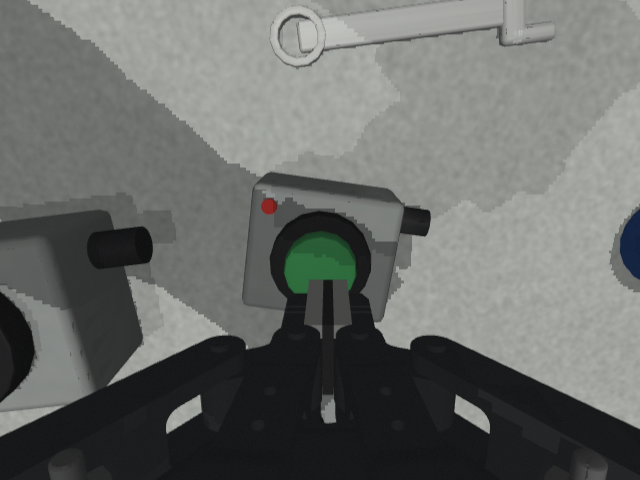

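The board's yellow corners are at (421,196) and (391,301) in the scene image, which matches the 1.01 rad prediction of (418,193) and (391,298). Step 2 should be met. The wrist image shows the middle button at about (320,265), just ahead of the tips. I'll verify its position there.

```bash
python3 - <<'E'
from h import *
im=cv2.imread('pics/wrist7.png');h=cv2.cvtColor(im,cv2.COLOR_BGR2HSV)
m=cv2.inRange(h,(50,100,60),(75,255,255));ys,xs=np.nonzero(m)
print(xs.min(),xs.max(),ys.min(),ys.max())
# bright top disc: circle fit via width
for v in range(ys.min(),ys.max()+1,4):
    k=xs[ys==v];print(v,k.min(),k.max(),end='; ')
print()
for u,v in((320,270),): print(np.round(onz('wrist',u,v,67),1))
for dx,dy in((0,0),(18,0),(-18,0),(0,18),(0,-18)): print(np.round(proj('wrist',(480.3+dx,-353.1+dy,67)),1))
c=im[190:310,240:400];cv2.imwrite('pics/w7c.png',cv2.resize(c,None,fx=5,fy=5,interpolation=cv2.INTER_CUBIC))
E
```

```text
284 355 232 293
232 318 323; 236 304 337; 240 298 341; 244 294 346; 248 291 349; 252 289 351; 256 287 353; 260 285 354; 264 285 355; 268 284 355; 272 284 355; 276 285 355; 280 286 353; 284 288 352; 288 290 350; 292 293 307; 
[ 478.5 -354.4   67. ]
[323.6 267.5]
[360.3 267.7]
[286.9 267.3]
[323.8 232.2]
[323.5 301.4]
```

View pics/w7c.png

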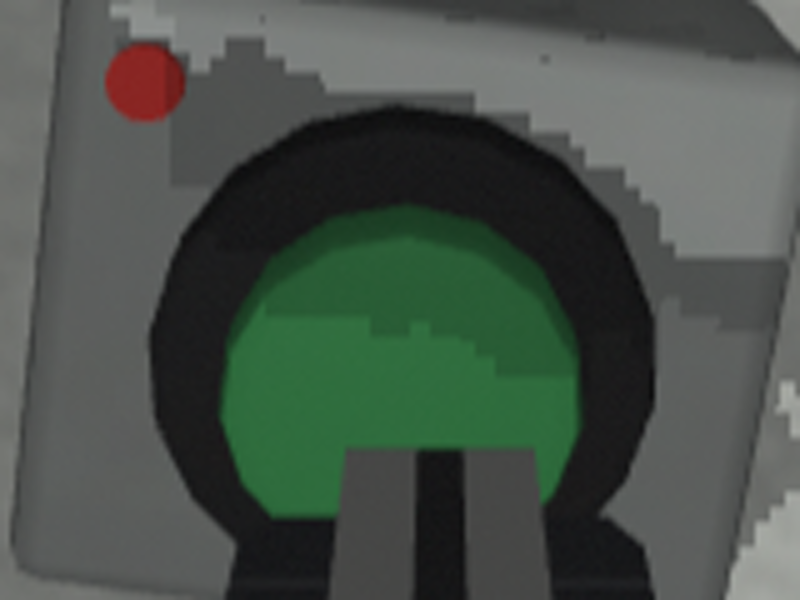

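The wrist image puts the button top at (478.5, -355), while the two outside cameras give (480, -353). I'll use (479, -354), descend to just above it, then press in small steps.

```bash
python3 -m inch '[0,-0.17,0.38,0,0,0, 0,-0.17,0.37,0,0,0, 1.2,0,0,0,0,0, 1.2,0,0,0,0,0, 1.2,0,0,0,0,0, 0.8,0,0,0,0,0, 0,0,0,0,0,0, 0,0,0,0,0,0]'
python3 -m inch '[0.2,0,0,0,0,0, 0.2,0,0,0,0,0, 0,0,0,0,0,0, 0,0,0,0,0,0]'
python3 -m inch '[0.2,0,0,0,0,0, 0,0,0,0,0,0, 0,0,0,0,0,0]'
python3 -c "
from h import *
plan((479,-354,60))
snap('side','side8.png')"
```

```text
t: 10.15
tcp_pos: [477.6, -354.8, 75.4]
ee_rot: [0.499, 0.502, -0.499, 0.5]
ft_force: [0.7, -0.2, -0.0]
finger_gap: -0.2
t: 10.48
tcp_pos: [478.4, -355.3, 72.6]
ee_rot: [0.499, 0.501, -0.499, 0.501]
ft_force: [0.1, 0.3, 0.3]
finger_gap: 0.1
t: 10.73
tcp_pos: [478.6, -355.4, 70.7]
ee_rot: [0.499, 0.501, -0.499, 0.501]
ft_force: [-0.5, -0.6, 2.6]
finger_gap: -0.4
t 10.73 tcp [ 478.6 -355.4   70.7] F [-0.5 -0.6  2.6] gap -0.4 q [-0.64  0.41 -0.29  0.87  0.    0.93]
tool axes cols
 [[ 0.001  1.     0.004]
 [-0.001  0.004 -1.   ]
 [-1.     0.001  0.001]]
shift cm (now) [ 1.07  0.04 -0.14]
```

```bash
for i in 1 2 3; do python3 -m inch '[0.2,0,0,0,0,0, 0,0,0,0,0,0, 0,0,0,0,0,0]' | egrep 'tcp|force'; done
```

```text
tcp_pos: [478.5, -355.4, 68.5]
ft_force: [1.1, -0.6, 3.9]
tcp_pos: [478.5, -355.4, 66.5]
ft_force: [1.1, -1.6, 4.3]
tcp_pos: [478.6, -355.5, 65.9]
ft_force: [-2.6, 2.0, 15.3]
```

```bash
python3 -m inch '[0.1,0,0,0,0,0, 0,0,0,0,0,0, 0,0,0,0,0,0]' | egrep 'tcp|force'
python3 - <<'E'
from h import *
im=snap('side','side9.png');a=cv2.imread('pics/side9.png')[310:410,300:400];b=cv2.imread('pics/side7.png')[310:410,300:400]
snap('wrist','wrist9.png');cv2.imwrite('pics/s9c.png',cv2.resize(np.hstack([b,a]),None,fx=4,fy=4,interpolation=cv2.INTER_CUBIC))
E
```

```text
tcp_pos: [478.6, -355.5, 65.8]
ft_force: [-3.7, 2.8, 20.9]
```

View pics/s9c.png

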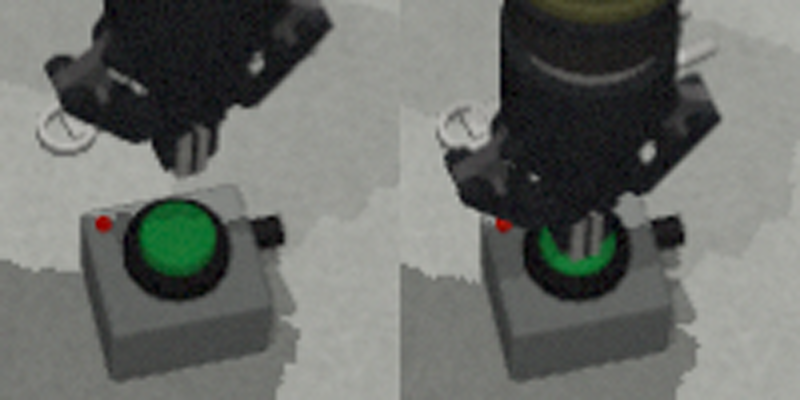

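View pics/wrist9.png

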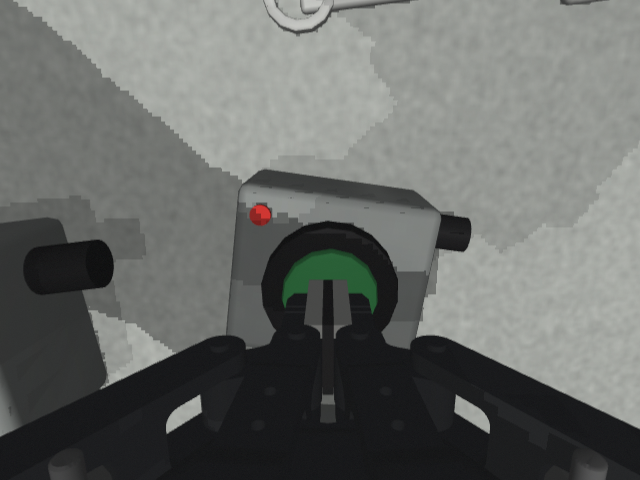

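The fingers sit on the green button at (584,245) in the crop. It is sunk into the housing and resists with a hard stop (21 N), so it is fully down. Now I let go and check.

```bash
python3 -m inch '[-0.8,0,0,0,0,0, -0.8,0,0,0,0,0, -2,0,0,0,0,0, -2.5,0,0,0,0,0, -2.5,0,0,0,0,0, -2.5,0,0,0,0,0, -2,0,0,0,0,0, 0,0,0,0,0,0]'
python3 -m inch '[0,0,0,0,0,0, 0,0,0,0,0,0, 0,0,0,0,0,0, 0,0,0,0,0,0]'
python3 - <<'E'
from h import *
snap('scene','scene10.png');snap('side','side10.png');snap('wrist','wrist10.png')
E
```

```text
t: 12.55
tcp_pos: [479.7, -356.3, 198.4]
ee_rot: [0.499, 0.499, -0.499, 0.503]
ft_force: [0.1, -0.7, -0.6]
finger_gap: -0.0
t: 12.88
tcp_pos: [477.4, -354.6, 192.7]
ee_rot: [0.499, 0.502, -0.499, 0.5]
ft_force: [0.8, 0.0, -0.3]
finger_gap: -0.4
```

View pics/scene10.png

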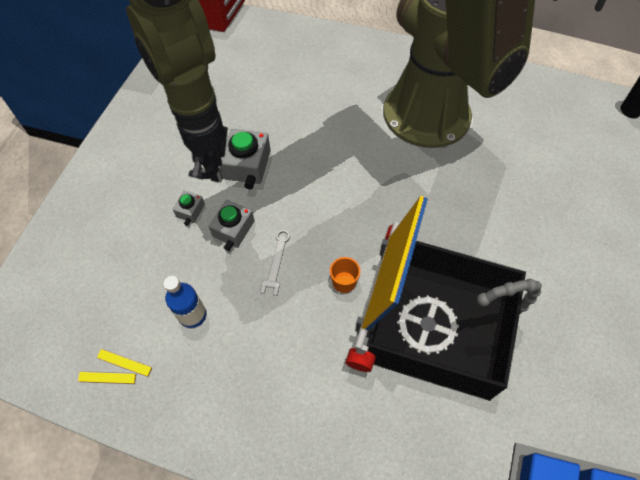

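View pics/side10.png

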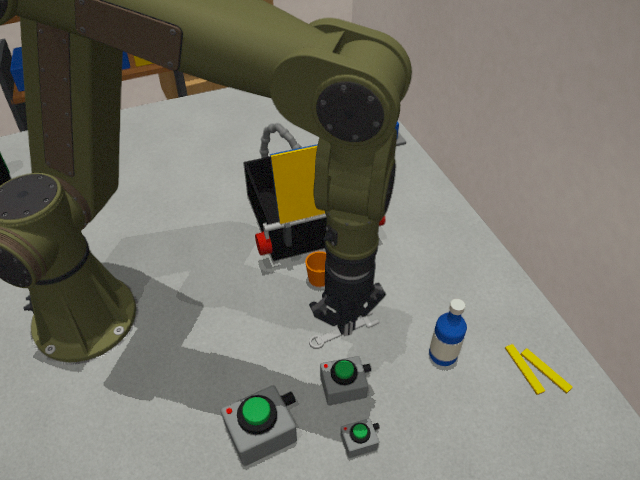

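View pics/wrist10.png

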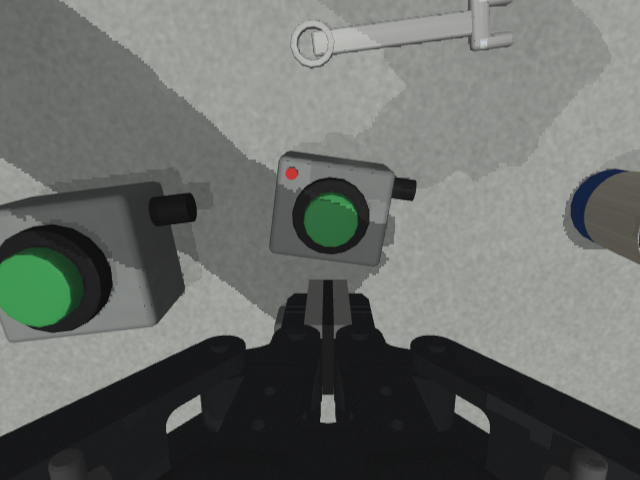

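The board still stands on its stop, the button is released, and the wrench, cup, bottle and chainring are at their starting pixels. One comparison with the first images will show whether the button is fully up.

```bash
python3 - <<'E'
from h import *
snap('scene','scene11.png');snap('side','side11.png')
L=[]
for n,x,y in(('scene',205,190),('side',315,345)):
    for k in ('0','11'):
        im=cv2.imread(f'pics/{n}{k}.png')
        h=cv2.cvtColor(im,cv2.COLOR_BGR2HSV)[y:y+50,x:x+60]
        m=cv2.inRange(h,(50,100,60),(75,255,255));ys,xs=np.nonzero(m);print(n,k,xs.min()+x,xs.max()+x,ys.min()+y,ys.max()+y,len(xs))
        L.append(cv2.resize(im[y:y+50,x:x+60],None,fx=6,fy=6,interpolation=cv2.INTER_CUBIC))
cv2.imwrite('pics/cmp.png',np.vstack([np.hstack(L[:2]),np.hstack(L[2:])]))
print(r.get_state()['t'],r.get_state()['ft_force'],abs(r.get_state()['qvel']).max())
E
```

```text
scene 0 220 236 206 221 209
scene 11 220 236 206 221 205
side 0 335 353 360 378 282
side 11 335 353 360 378 287
13.1333 [-0.78786036  0.66096238 -0.02199487] 0.005418057613053542
```

View pics/cmp.png

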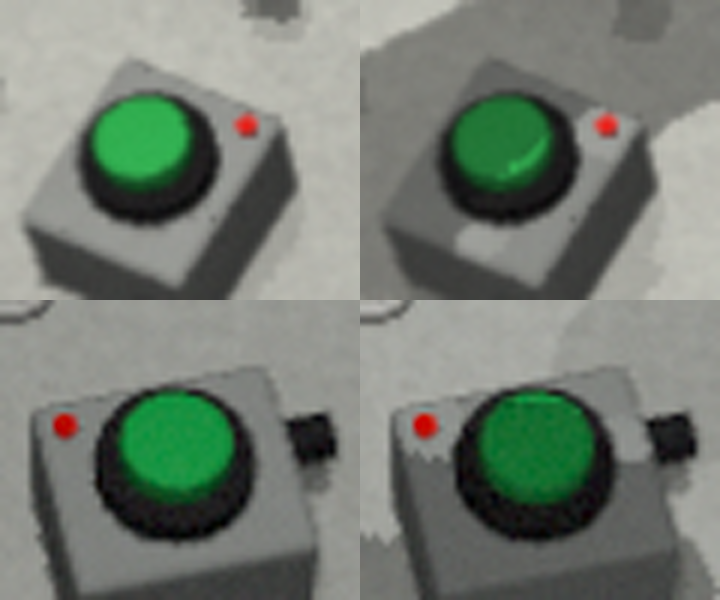

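The button's pixel extents are the same as at the start, so it is fully up. Handing in.

```bash
python3 -c "
from station import r
print(r.finish_job())"
```

```text
the job is handed in; nothing more can be done
None
```

The splash board is standing at its upper stop, and the middle-sized pump button has been pressed fully down and released. I handed the job in at about 13 s of the 48 s; it gives no verdict.

- **Board:** I eased it up at about 50 mm/s with the closed fingers on its yellow outer edge until it tipped over by itself. The largest wrist force I read while pushing was about 11 N. The corners in the scene picture match the predicted 1.01 rad position within about 3 pixels.
- **Pump:** I pressed the middle button until it hit its stop, about 5–6 mm down from first contact, with 21 N at the end. After release its outline was the same as at the start in both outside cameras, so it is up again.
- **Other objects:** The chainring, cup, bottle and wrench appeared at their starting places in the last pictures. I checked these by eye rather than measuring them. The arm was still and clear of everything, with under 1.1 N on the wrist.
- **Disagreements:** The wrist camera and the outside cameras differed by about 2 mm on the button's position. The fingers met the button about 4 mm higher than I had measured it. Neither affected the press.

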